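Sweep the tile chips off the print-room plate with the scraper block

ROBOT

A 6-joint arm with a two-finger parallel gripper is mounted at the origin on the work surface. World frame = base frame: x ahead of the robot, y to its left, z up, the work surface at z = 0. Lengths are in mm, angles in rad, forces in N, time in s.
With the tool pointing down it reaches from about 325 to 850 mm from the base axis. Payload 15.5 kg.
Tool frame: the origin (TCP) lies midway between the tips of the shut fingers; the grasp point (between the pads) lies 19 mm behind it; z points along the fingers, y is the line along which they close (so a half turn about z gives the same grasp; the last joint's range is limited). The gripper opens to 91 mm and grips with 3 to 60 N. Pads are 32 mm wide; open, the fingers measure 118 mm over their backs; the gripper's body (76 mm by 178 mm) begins 60 mm behind the grasp point.
Start: joints at [1.075, 0.494, 1.345, -0, 1.302, -0.096], TCP at [243.267, 575.715, 213.915] pointing down, gripper open.
Joint ranges: [-2.91, 2.91], [-0.82, 2.16], [0.22, 2.67], [-1.22, 4.37], [0.12, 2.79], [-3.08, 3.08]. Speed limits (rad/s): [1.89, 1.89, 2.57, 3.01, 3.01, 3.01].

INTERFACE

Orientations are given as a rotation vector (axis times angle).
In Python, from station import bot gives the robot as it stands.
- The arm moves only by the shell command python3 -m pendant 'ROWS' [OPENING] [FORCE]. ROWS is JSON, a list of rows, each an object of numbers: "x", "y", "z": the shift along the tool's x, y, z in m; "rx", "ry", "rz": the turn, a rotation vector about the tool's x, y, z in rad. A call has 1 to 10 rows; each row is the pose to reach, as a shift and turn from the pose commanded when the call began, along the tool's axes at that moment; what a row does not reach only later rows make up. A row lasts 1/12 s, in which the tool goes at most 41.7 mm and 7.16 degrees, less where a joint would pass 70% of its speed; a pose out of reach is approached as far as the arm can. A call with a gripper value outside its range is refused whole. OPENING is the opening, from 0 (shut) to 1 (fully open), set as the call begins (- or left out, the last holds). The fingers move at their own pace and stop on an object; FORCE is the grip in N (left out, the last holds). Time passes only in rows, so rows that repeat a pose let the fingers close. It gives the time, the measured TCP pose, the force, the opening and the grip force at its end, in the units of the state.
- bot.read_state(): the state, without advancing time (a new reading comes with each control period).
- bot.read_camera(name): name is "scene" or "top" or "wrist"; returns a dict with "color" (420x560x3 uint8, red, green, blue), "K" (3x3 intrinsics, pixels), "position" and "rotation" of the camera in the world. Camera axes: x right, y up, looking along -z (the intrinsics and any distortion apply to the point x, -y, -z); pixel columns grow to the right and rows downward; lengths in mm; the calibration is good to about 2 mm. A picture is of the moment at which its call begins. There is no depth.
- bot.hand_in(): hands the job in; it is judged then, once.
The state is a dict: "time": time; "joint_pos": joint angles; "qd": joint speeds; "effort": joint torques, N m; "eef_pos": TCP position; "tool_rot": TCP orientation; "contact_force": force on the tool from outside, world axes, zero at the start; "ft_torque": the same for the moment, N m; "finger_gap": opening from 0.0 (shut) to 1.0 (fully open); "grip_force": force on a finger pad.
Only numpy, scipy, OpenCV 4.12 (cv2) and the standard library are available. Lean on these libraries where they do the work, as an engineer would, in place of code of your own. Each camera call takes 0.05 s, during which the arm holds its last target. There are 200 camera calls.

TASK

Take the scraper block that stands on end in its wooden holder, set it down on its rubber foot on the bare bench without dropping it or letting it fall over, and let go; then take it again by its rib and, holding it with its foot lightly on the steel plate, sweep all five tile chips over the open edge into the tray, touching the chips only with the scraper. Finally leave the scraper standing on its foot on the bench, and leave the other things where they are.

Things in the scene. Friction and masses are not known exactly. Their poses are not given: they have to be found in the camera images.
- stand: Clearing stand fixed to the bench: wooden box 210 (x) x 240 (y) mm, its steel top plate 50 mm above the bench. Wooden rims 8 mm high, 6 mm thick, along both long sides and the +y end leave 198 mm clear width; the -y edge is open. Chip tray joined to that edge. Origin: on the bench under the plate's centre, z up.
- open_edge (a point): Middle of the plate's open edge, on the plate surface (stand frame x 0, y -120, z 50 mm); axes as the stand. The far rim's inner face is at stand y = 114 mm. All chips start between stand y = -65 and 70 mm, so a strip 44 mm wide inside that rim is bare.
- tray (a point): Centre of the inner floor of the open aluminium chip tray, part of the stand. It runs from the open edge out to stand y = -250 mm and is as wide as the stand (inside x -101 to 101 mm); inner floor 5 mm, walls 40 mm above the bench, 10 mm lower than the plate.
- scraper: T-section block, 120 mm long (x), 55 high (z), 0.11-0.22 kg: black rubber foot 32 wide (y), 14 high; wooden rib 18 wide, 41 high, full length. Origin: centre of foot underside; z from foot to rib. Starts on end in the holder, +x end up and leaning 35 deg from vertical to the holder's +x, rib (+z) on the upper, robot side. Stable on its foot.
- holder: Slanted wooden holder fixed to the bench, about 110 (x) x 58 (y) mm, 78 mm high at its backrest. Its open pocket (60 x 42 mm, 38 mm deep) and the backrest on its +x side lean 35 deg from vertical towards +x; the scraper leans on the backrest and slides out along its own length. Its -x side is towards the robot. Origin: on the bench, middle of its underside; z up.
- chip0: Loose broken terracotta tile chip, about 26 x 21 mm and 7 mm thick, about 11 g, lying flat on the plate. Origin: centre of its underside.
- chip1: Loose broken terracotta tile chip, about 26 x 21 mm and 7 mm thick, about 11 g, lying flat on the plate. Origin: centre of its underside.
- chip2: Loose broken terracotta tile chip, about 26 x 21 mm and 7 mm thick, about 11 g, lying flat on the plate. Origin: centre of its underside.
- chip3: Loose broken terracotta tile chip, about 26 x 21 mm and 7 mm thick, about 11 g, lying flat on the plate. Origin: centre of its underside.
- chip4: Loose broken terracotta tile chip, about 26 x 21 mm and 7 mm thick, about 11 g, lying flat on the plate. Origin: centre of its underside.
- inkpad: Bystander: closed ink pad, 80 x 60 x 23 mm, origin centre of underside.
- tin: Bystander: plain steel tin, 72 mm across, 40 mm high, origin centre of underside.
- stamp_a: Bystander: wooden stamp block 48 x 32 x 28 mm, origin centre of underside.
- stamp_b: Bystander: wooden stamp block 48 x 32 x 28 mm, origin centre of underside.
- mug: Bystander: white mug, 84 mm across, 92 mm high, origin centre of underside.
- bottle: Bystander: white bottle, 44 mm across, 110 mm high, origin centre of underside.
- jar: Bystander: glass jar, 68 mm across, 75 mm high, origin centre of underside.

How it is judged:
By the outcome, as a careful person would: the job done as asked, in the order asked, and still so for the second after the job is handed in, with the robot touching nothing.
It also fails if it takes over 72 s, if anything falls off the work surface, if the arm or the gripper's body presses on something with over 40 N, if the wrist force passes 120 N, or if a joint passes its speed limit or range.

## Working session

There is one attempt and no reset: what is moved stays moved. The work goes in short steps, Python scripts to look and compute and a shell command to move; the robot and the scene stay as the last step left them, time stands still between calls to the robot, and variables do not carry over. Pictures are saved under pics/ and viewed, at most 13 in all, crops included, and the job is handed in when it is done.

```bash
mkdir -p pics; ls
python3 - <<'E'
from station import bot
import cv2,numpy as np,pickle
d={}
for n in ("scene","top"):
    c=bot.read_camera(n); d[n]=c
    cv2.imwrite(f"pics/{n}0.png",c["color"][:,:,::-1])
    print(n,c["K"],c["position"],c["rotation"],[k for k in c])
pickle.dump(d,open("d0.pkl","wb"))
print(bot.read_state())
E
```

```text
pics
scene [[465.95393106   0.         283.16956813]
 [  0.         465.95393106 207.09694712]
 [  0.           0.           1.        ]] [ 1.38578973e+03 -1.27072763e+00  1.36570670e+03] [0.44849072 0.43396225 1.51075587] ['color', 'K', 'position', 'rotation']
top [[407.70443017   0.         276.23759478]
 [  0.         407.70443017 211.40185088]
 [  0.           0.           1.        ]] [ 435.13886639  -12.0694511  1286.63931279] [ 0.08939137 -0.07719501 -1.5679014 ] ['color', 'K', 'position', 'rotation']
{'time': 0.1, 'joint_pos': array([ 1.07547001e+00,  4.94186405e-01,  1.34608820e+00,  3.49845569e-05,
        1.30253235e+00, -9.54757665e-02]), 'qd': array([-4.94337971e-04, -1.15988531e-03, -3.08322184e-03, -3.44994945e-05,
        6.43466186e-04, -1.54384024e-03]), 'effort': array([ 1.24563965e-03, -8.80246639e+01, -3.82546484e+01,  7.09775509e-02,
        4.82428749e-02, -8.09844437e-05]), 'eef_pos': array([243.09725997, 575.38686921, 213.35082094]), 'tool_rot': array([-6.23845629e-01, -3.07863509e+00,  1.80914775e-03]), 'contact_force': array([ 0.05903769, -0.58258522, -0.19293641]), 'ft_torque': array([ 0.04673453, -0.01655215,  0.03871676]), 'grip_force': 0.0, 'finger_gap': 1.0025867886122237}
```

View pics/scene0.png

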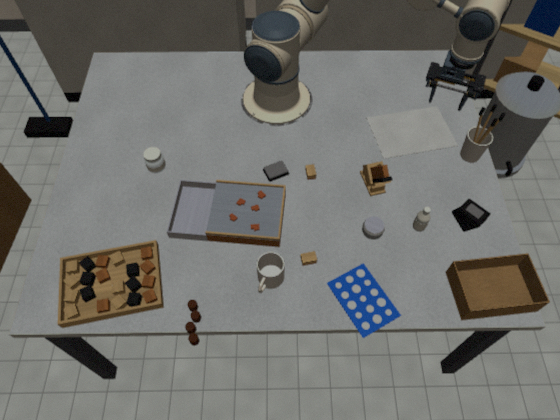

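View pics/top0.png

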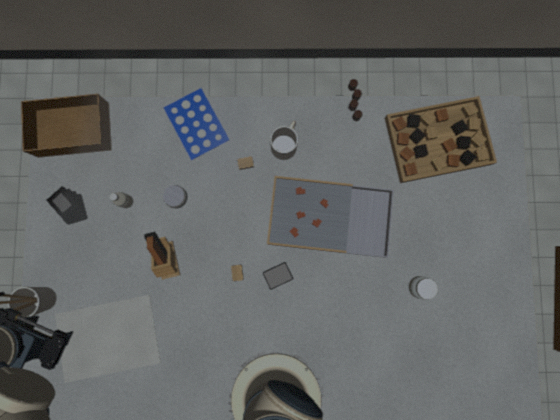

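The scene view (seen from the front) shows the robot at the top, the stand near (245,212) with its tray at (192,210), and the holder at (375,178). In the top view the plate is at (310,215), the tray at (370,220) and the holder with the scraper at (162,258). I'll enlarge the parts that matter.

```bash
cat > h.py <<'E'
import numpy as np,cv2,pickle
from scipy.spatial.transform import Rotation as R
def ray(c,u,v):
    K=c["K"]; p=np.array([(u-K[0,2])/K[0,0],-(v-K[1,2])/K[1,1],-1.0])
    return np.array(c["position"]),R.from_rotvec(c["rotation"]).apply(p)
def cast(c,u,v,z):
    o,d=ray(c,u,v); return o+d*(z-o[2])/d[2]
def proj(c,P):
    q=R.from_rotvec(c["rotation"]).inv().apply(np.array(P,float)-c["position"]); K=c["K"]
    return np.array([K[0,2]+K[0,0]*q[0]/-q[2],K[1,2]-K[1,1]*q[1]/-q[2]])
def tri(c1,p1,c2,p2):
    o1,d1=ray(c1,*p1);o2,d2=ray(c2,*p2)
    d1/=np.linalg.norm(d1);d2/=np.linalg.norm(d2)
    s=np.linalg.lstsq(np.array([d1,-d2]).T,o2-o1,rcond=None)[0]
    a=o1+s[0]*d1;b=o2+s[1]*d2
    return (a+b)/2,np.linalg.norm(a-b)
E
python3 - <<'E'
from h import *
d=pickle.load(open("d0.pkl","rb")); s,t=d["scene"],d["top"]
def crop(c,x0,y0,w,h,k): return cv2.resize(c["color"][y0:y0+h,x0:x0+w,::-1],None,fx=k,fy=k,interpolation=cv2.INTER_CUBIC)
a=crop(t,137,222,50,60,8); b=crop(s,350,150,50,60,8)
cv2.imwrite("pics/hold.png",np.clip(np.hstack([a,b])*1.4,0,255).astype(np.uint8))
a=crop(t,260,170,140,95,4); a2=crop(s,165,175,130,72,4)
a2=cv2.copyMakeBorder(a2,0,0,0,40,cv2.BORDER_CONSTANT)
cv2.imwrite("pics/st.png",cv2.resize(np.vstack([a,a2]),None,fx=0.89,fy=0.89) )
for n,c in d.items():
    hsv=cv2.cvtColor(c["color"],cv2.COLOR_RGB2HSV)
    m=((hsv[...,0]<12)&(hsv[...,1]>130)&(hsv[...,2]>90)).astype(np.uint8)
    k,_,st,ce=cv2.connectedComponentsWithStats(m)
    for i in range(1,k):
        if st[i,4]>8:
            p=cast(c,*ce[i],57)
            if 200<p[0]<800 and abs(p[1])<250: print(n,ce[i].round(1),st[i,4],p.round(0))
E
```

```text
scene [260.9 194.2] 33 [505. -56.  57.]
scene [240.6 201.5] 30 [ 534. -124.   57.]
scene [254.9 207.5] 30 [558. -75.  57.]
scene [232.8 217. ] 30 [ 594. -147.   57.]
scene [254.7 226.7] 35 [632. -75.  57.]
top [299.8 190.4] 20 [630. -74.  57.]
top [323.9 202.7] 22 [ 593. -147.   57.]
top [300.3 214.5] 19 [557. -75.  57.]
top [316.1 222.2] 17 [ 533. -123.   57.]
top [293.9 231.7] 24 [505. -56.  57.]
```

View pics/hold.png

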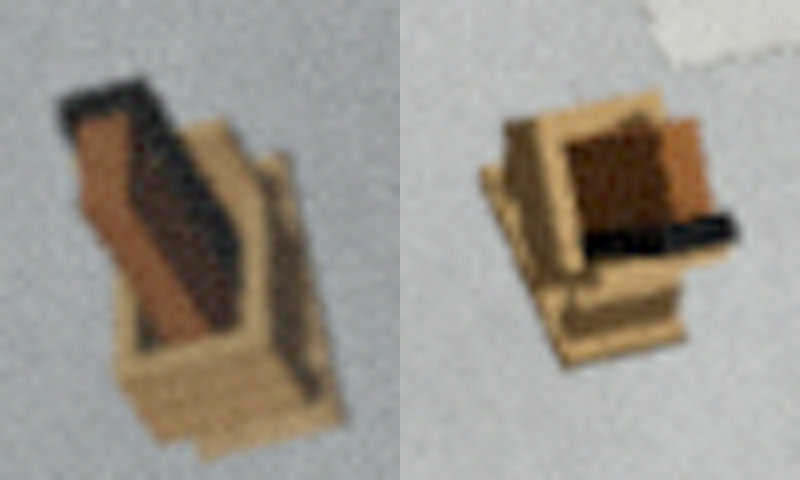

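View pics/st.png

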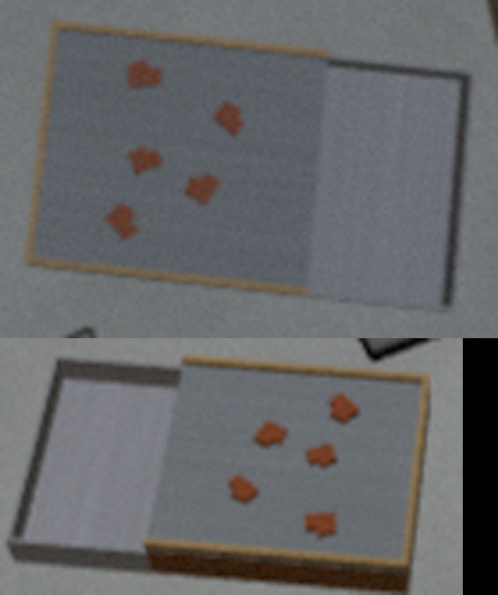

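Both views agree on the chips, at world x 505–632 and y −56 to −147. In the enlarged holder crop the scraper's end face is at (62–148, 80–207) in the top half and its rib end is at (660–710, 120–215) in the scene half. In the stand crop the rim corners are at (54,24), (28,263), (329,52) and (308,291). Next I'll turn these into frames.

Run:
```python
from h import *
d=pickle.load(open("d0.pkl","rb")); s,t=d["scene"],d["top"]
T=lambda x,y:(260+x/3.56,170+y/3.56)
c=[cast(t,*T(*p),58)[:2] for p in((54,24),(28,263),(329,52),(308,291))]
print("stand corners far+x,far-x,open+x,open-x",np.round(c))
S=lambda x,y:(165+x/3.56,175+(y-338)/3.56)
cs=[cast(s,*S(*p),58)[:2] for p in((407,562),(428,378),(148,543),(183,361))]
print("scene same",np.round(cs))
ux=(c[0]-c[1]+c[2]-c[3]);print("yaw",np.degrees(np.arctan2(ux[1],ux[0])),"len",[np.linalg.norm(c[a]-c[b]).round(0) for a,b in((0,1),(2,3),(0,2),(1,3))])
uy=c[0]-c[2]+c[1]-c[3];print("yaw y",np.degrees(np.arctan2(-uy[0],uy[1])),"centre",np.mean(c,0),np.mean(cs,0))
H=lambda x,y:(137+x/8,222+y/8); G=lambda x,y:(350+(x-400)/8,150+y/8)
def show(n,a,b): print(n,*[np.round(q,1) for q in tri(t,H(*a),s,G(*b))])
show("rib +y",(83,207),(700,118)); show("rib -y",(130,197),(662,122))
show("foot +y",(62,108),(738,240))
# base of holder at z=0
for p in((345,420),(285,155),(205,460)): print("base top",cast(t,*H(*p),0).round(0))
for p in((565,368),(687,338),(482,172)): print("base scene",cast(s,*G(*p),0).round(0))
# bench free spot
print("spot",cast(t,222,218,0).round(0), "tin",cast(t,175,196,40).round(0))
```

```text
stand corners far+x,far-x,open+x,open-x [[ 673.    1.]
 [ 468.   23.]
 [ 648. -234.]
 [ 445. -213.]]
scene same [[ 674.    4.]
 [ 474.   27.]
 [ 652. -229.]
 [ 451. -209.]]
yaw -5.992202052795001 len [np.float64(206.0), np.float64(205.0), np.float64(237.0), np.float64(237.0)]
yaw y -5.7466945280889545 centre [ 558.3161331  -105.97906749] [ 562.71608026 -101.66936139]
rib +y [453.7 360.3 145.2] 6.2
rib -y [457.2 343.5 147.2] 6.7
foot +y [490.  379.3 109.8] 3.7
base top [373. 298.   0.]
base top [477. 325.   0.]
base top [358. 353.   0.]
base scene [479. 329.   0.]
base scene [464. 384.   0.]
base scene [372. 303.   0.]
spot [551. 170.   0.] tin [616. 311.  40.]
```

```bash
cat >> h.py <<'E'
def fr(yaw_deg,o): # frame: R, origin
    return R.from_euler("z",yaw_deg,degrees=True),np.array(o,float)
HR,HO=fr(14.2,(418,341,0))
SR,SO=fr(-5.9,(560.5,-104,0))
s35,c35=np.sin(np.radians(35)),np.cos(np.radians(35))
GR=HR*R.from_matrix(np.array([[-s35,0,-c35],[0,1,0],[c35,0,-s35]]).T)  # rows = tool axes, tool y = holder y
GR=HR*R.from_matrix(np.array([[-s35,0,-c35],[0,1,0],[c35,0,-s35]]).T)
def go(p,rot):
    from station import bot
    st=bot.read_state(); A=R.from_rotvec(st["tool_rot"])
    print("t",round(st["time"],2),"at",np.round(st["eef_pos"],1),"F",np.round(st["contact_force"],1),"gap",round(st["finger_gap"]*91,1),"grip",round(st["grip_force"],1))
    print("shift m",np.round(A.inv().apply(np.array(p)-st["eef_pos"])/1000,4),"turn",np.round((A.inv()*rot).as_rotvec(),3))
E
python3 - <<'E'
from h import *
g=HR.apply([36.2,2,89])+HO; pre=g-90*GR.apply([0,0,1])
print(g,pre,GR.as_matrix().round(2)); go(pre,GR)
E
```

```text
[452.60330689 351.81901807  89.        ] [381.13222428 333.73405387 140.62187927] [[-0.56 -0.25  0.79]
 [-0.14  0.97  0.2 ]
 [-0.82 -0.   -0.57]]
t 0.1 at [243.1 575.4 213.4] F [ 0.1 -0.6 -0.2] gap 91.2 grip 0.0
shift m [-0.2212 -0.1688  0.0729] turn [-0.312 -0.926 -0.596]
```

```bash
python3 -m pendant '[{"x":-0.03,"y":-0.02,"z":-0.01,"rx":-0.03,"ry":-0.09,"rz":-0.06},{"x":-0.05,"y":-0.04,"z":-0.01,"rx":-0.06,"ry":-0.18,"rz":-0.12},{"x":-0.08,"y":-0.06,"z":-0.01,"rx":-0.09,"ry":-0.28,"rz":-0.18},{"x":-0.1,"y":-0.08,"z":0,"rx":-0.125,"ry":-0.37,"rz":-0.24},{"x":-0.12,"y":-0.09,"z":0.01,"rx":-0.156,"ry":-0.463,"rz":-0.298},{"x":-0.15,"y":-0.11,"z":0.03,"rx":-0.19,"ry":-0.556,"rz":-0.358},{"x":-0.17,"y":-0.13,"z":0.04,"rx":-0.22,"ry":-0.65,"rz":-0.417},{"x":-0.19,"y":-0.15,"z":0.06,"rx":-0.25,"ry":-0.74,"rz":-0.477},{"x":-0.21,"y":-0.16,"z":0.07,"rx":-0.281,"ry":-0.833,"rz":-0.536},{"x":-0.221,"y":-0.169,"z":0.073,"rx":-0.312,"ry":-0.926,"rz":-0.596}]' 1
python3 -m pendant '[{},{},{},{}]'
python3 - <<'E'
from h import *
g=HR.apply([36.2,2,89])+HO; pre=g-90*GR.apply([0,0,1]); go(pre,GR)
E
```

```text
time: 0.93
eef_pos: [368.6, 362.6, 201.4]
tool_rot: [-0.161, 2.4, 0.052]
contact_force: [0.8, 0.4, 1.3]
finger_gap: 0.997
grip_force: 0.0
t 0.93 at [368.6 362.6 201.4] F [0.8 0.4 1.3] gap 90.7 grip 0.0
shift m [ 0.0346 -0.0298  0.051 ] turn [-0.092 -0.223 -0.072]$[0]: bad value
```

Orientation lags (joint speed limits); I'll carry on with the remainder.

```bash
python3 -m pendant '[{"x":0.01,"y":-0.01,"z":0.017,"rx":-0.03,"ry":-0.075,"rz":-0.024},{"x":0.023,"y":-0.02,"z":0.034,"rx":-0.06,"ry":-0.15,"rz":-0.05},{"x":0.035,"y":-0.03,"z":0.051,"rx":-0.092,"ry":-0.223,"rz":-0.072},{"x":0.035,"y":-0.03,"z":0.051,"rx":-0.092,"ry":-0.223,"rz":-0.072},{"x":0.035,"y":-0.03,"z":0.051,"rx":-0.092,"ry":-0.223,"rz":-0.072}]'
python3 - <<'E'
from h import *
from station import bot
g=HR.apply([36.2,2,89])+HO; pre=g-90*GR.apply([0,0,1]); go(pre,GR)
c=bot.read_camera("wrist"); cv2.imwrite("pics/w1.png",c["color"][:,:,::-1]); pickle.dump(c,open("w1.pkl","wb"))
print(c["position"],c["K"][0])
E
```

```text
time: 1.35
eef_pos: [366.6, 379.0, 281.9]
tool_rot: [-0.274, 2.27, 0.099]
contact_force: [0.0, 0.5, 0.0]
finger_gap: 1.001
grip_force: 0.0
t 1.35 at [366.6 379.  281.9] F [0.  0.5 0. ] gap 91.1 grip 0.0
shift m [ 0.105  -0.0446  0.096 ] turn [-0.024 -0.104  0.005]
[197.35638322 340.06725925 342.63747616] [290.75109886   0.         284.10023959]
```

View pics/w1.png

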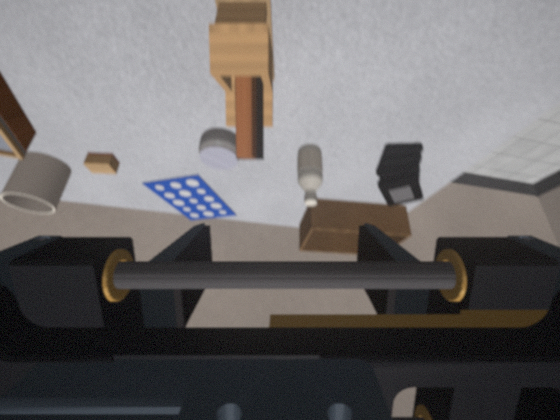

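```bash
python3 - <<'E'
from h import *
from station import bot
s=bot.read_state();print(s["joint_pos"].round(3),s["qd"].round(2),s["eef_pos"],R.from_rotvec(s["tool_rot"]).as_matrix().round(2))
E
python3 -m pendant '[{"z":0.0},{"z":0.0},{"z":0.0}]'
python3 - <<'E'
from h import *
from station import bot
s=bot.read_state();print(s["joint_pos"].round(3),s["qd"].round(2),s["eef_pos"])
E
```

```text
[ 1.077  0.175  2.062 -1.223  0.656  0.196] [-0.01  0.04  0.01  0.   -0.03  0.03] [366.48865711 379.27097808 284.04743626] [[-0.63 -0.23  0.74]
 [-0.16  0.97  0.16]
 [-0.76 -0.02 -0.65]]
[ 1.077  0.175  2.062 -1.223  0.656  0.196] [-0.01  0.04  0.01  0.   -0.03  0.03] [366.48865711 379.27097808 284.04743626]$[0]: bad value
```

```bash
cat > kin.py <<'E'
from h import *
from scipy.optimize import least_squares
def fk(q,p):
    a,h,L2,L3,L=p; b=R.from_euler("z",q[0]); u=lambda t:np.array([np.sin(t),0,np.cos(t)])
    Rt=b*R.from_euler("YZYZ"[:1],q[1]+q[2])*R.from_euler("z",q[3])*R.from_euler("y",q[4])*R.from_euler("z",q[5])
    w=b.apply(np.array([a,0,h])+L2*u(q[1])+L3*u(q[1]+q[2]))
    return w+L*Rt.apply([0,0,1]),Rt
D=[([1.07547,.494186,1.346088,0,1.302532,-.095476],[243.1,575.39,213.35]),([1.077,.175,2.062,-1.223,.656,.196],[366.49,379.27,284.05])]
p=least_squares(lambda p:np.concatenate([fk(q,p)[0]-x for q,x in D]),[0,300,400,400,250]).x
lo=np.array([-2.91,-.82,.22,-1.22,.12,-3.08]);hi=np.array([2.91,2.16,2.67,4.37,2.79,3.08])
def ik(P,Rt):
    best=None
    for s in ([.8,.4,1.6,0,1,0],[.8,.2,2,-1,.7,0],[.8,.2,2.2,4,.5,3],[.8,.2,2.2,3,.5,-2],[.5,.3,1.8,.8,1,1],[.6,-.3,2.4,1,1,-1]):
        f=lambda q:np.concatenate([(fk(q,p)[0]-P)/100,(fk(q,p)[1].inv()*Rt).as_rotvec()])
        r=least_squares(f,s,bounds=(lo,hi))
        if best is None or r.cost<best.cost: best=r
    return best.x.round(2),best.cost
E
python3 - <<'E'
from kin import *
print(p,[fk(q,p)[0]-x for q,x in D])
print(fk(D[1][0],p)[1].as_matrix().round(2))
tip=np.array([36.2,2,89.])
for ph in (0,15,25,35,45,55):
    Rp=GR*R.from_euler("y",-ph,degrees=True)   # tilt toward straight down
    zt=Rp.apply([0,0,1]); g=HR.apply(tip)+HO
    print(ph,zt.round(2),*[ik(g-b*zt,Rp) for b in(0,90)])
E
```

```text
[ 84.02040849 -47.0582077  650.90754759 237.91916559 249.28100721] [array([ 5.24465512e+01, -2.83342170e+01,  9.43056023e-07]), array([-7.07649804e-07,  1.28669069e-06, -9.43065288e-07])]
[[ 0.23 -0.63  0.74]
 [-0.97 -0.16  0.16]
 [ 0.02 -0.76 -0.65]]
0 [ 0.79  0.2  -0.57] (array([ 0.87,  0.59,  2.67,  3.77,  0.95, -3.08]), np.float64(0.008246802331107504)) (array([0.99, 0.42, 2.67, 3.99, 0.82, 3.05]), np.float64(0.008828781561571589))
15 [ 0.91  0.23 -0.34] (array([ 0.94,  0.64,  2.67,  3.96,  1.07, -3.08]), np.float64(0.058431542391747845)) (array([1.08, 0.49, 2.67, 4.21, 0.9 , 3.04]), np.float64(0.09149121113728777))
25 [ 0.95  0.24 -0.17] (array([ 1.  ,  0.7 ,  2.67,  4.11,  1.18, -3.03]), np.float64(0.1125569346727725)) (array([1.14, 0.57, 2.67, 4.37, 0.99, 3.08]), np.float64(0.18668989578398368))
35 [0.97 0.25 0.  ] (array([ 1.06,  0.8 ,  2.67,  4.31,  1.35, -2.9 ]), np.float64(0.17400190463108325)) (array([ 1.15,  0.62,  2.67,  4.37,  1.02, -3.08]), np.float64(0.3103203465865139))
45 [0.95 0.24 0.17] (array([ 1.07,  0.85,  2.67,  4.37,  1.44, -2.79]), np.float64(0.23705638664826315)) (array([ 1.14,  0.66,  2.67,  4.37,  1.04, -3.03]), np.float64(0.46077193848291753))
55 [0.91 0.23 0.34] (array([ 1.07,  0.87,  2.67,  4.37,  1.49, -2.73]), np.float64(0.3201496819342442)) (array([ 1.14,  0.72,  2.67,  4.37,  1.09, -2.92]), np.float64(0.6289261749411585))
```

```bash
python3 -m pendant '[{"ry":0.11},{"ry":0.22},{"ry":0.33},{"ry":0.44},{"ry":0.5},{"ry":0.5}]'
python3 - <<'E'
from station import bot
import numpy as np
s=bot.read_state();print(s["time"],s["joint_pos"].round(4).tolist(),s["eef_pos"].round(2).tolist(),s["tool_rot"].round(4).tolist())
E
python3 -m pendant '[{"x":-0.03,"y":0.001},{"x":-0.05},{"x":-0.05}]'
python3 - <<'E'
from station import bot
import numpy as np
s=bot.read_state();print(s["time"],s["joint_pos"].round(4).tolist(),s["eef_pos"].round(2).tolist(),s["tool_rot"].round(4).tolist())
E
```

```text
1.4 [1.0766, 0.1746, 2.0618, -1.2234, 0.6563, 0.1961] [366.49, 379.27, 284.05] [-0.274, 2.2674, 0.1017]
1.4 [1.0766, 0.1746, 2.0618, -1.2234, 0.6563, 0.1961] [366.49, 379.27, 284.05] [-0.274, 2.2674, 0.1017]$[0]: bad value
$[0]: bad value
```

All six keys seem to be needed in each row.

```bash
python3 -m pendant '[{"x":0,"y":0,"z":0,"rx":0,"ry":0.11,"rz":0},{"x":0,"y":0,"z":0,"rx":0,"ry":0.22,"rz":0},{"x":0,"y":0,"z":0,"rx":0,"ry":0.33,"rz":0},{"x":0,"y":0,"z":0,"rx":0,"ry":0.44,"rz":0},{"x":0,"y":0,"z":0,"rx":0,"ry":0.5,"rz":0},{"x":0,"y":0,"z":0,"rx":0,"ry":0.5,"rz":0},{"x":0,"y":0,"z":0,"rx":0,"ry":0.5,"rz":0}]'
python3 - <<'E'
from station import bot
import numpy as np
s=bot.read_state();print(s["time"],s["joint_pos"].round(4).tolist(),s["eef_pos"].round(2).tolist(),s["tool_rot"].round(4).tolist(),s["qd"].round(2))
E
python3 -m pendant '[{"x":0.03,"y":0,"z":0,"rx":0,"ry":0,"rz":0},{"x":0.03,"y":0,"z":0.03,"rx":0,"ry":0,"rz":0},{"x":0.03,"y":0,"z":0.03,"rx":0,"ry":0,"rz":0}]'
python3 - <<'E'
from station import bot
import numpy as np
s=bot.read_state();print(s["time"],s["joint_pos"].round(4).tolist(),s["eef_pos"].round(2).tolist(),s["tool_rot"].round(4).tolist(),s["qd"].round(2))
E
```

```text
time: 1.98
eef_pos: [368.5, 381.1, 282.8]
tool_rot: [-0.328, 2.772, 0.038]
contact_force: [1.1, -1.3, 0.1]
finger_gap: 0.997
grip_force: 0.0
1.9833 [0.8245, 0.1729, 1.7109, -0.2456, 0.9843, -0.8738] [368.55, 381.14, 282.81] [-0.3282, 2.7721, 0.0379] [ 0.04 -0.01  0.12 -0.28 -0.14  0.35]
time: 2.23
eef_pos: [348.6, 372.2, 238.8]
tool_rot: [-0.326, 2.768, 0.025]
contact_force: [-1.0, -0.3, -2.4]
finger_gap: 1.0
grip_force: 0.0
2.2333 [0.8532, 0.2002, 1.8157, -0.292, 0.8679, -0.7911] [348.63, 372.24, 238.82] [-0.3257, 2.7683, 0.0255] [ 0.   -0.04 -0.08  0.03  0.13 -0.05]
```

```bash
cat > kin.py <<'E'
from h import *
from scipy.optimize import least_squares
Z90=R.from_euler("z",90,degrees=True)
def fk(q,p):
    a,h,L2,L3,L,d,e,tx,ty=p; b=R.from_euler("z",q[0]); u=lambda t:np.array([np.sin(t),0,np.cos(t)])
    Rt=b*R.from_euler("y",q[1]+q[2])*R.from_euler("z",q[3])*R.from_euler("y",q[4])*R.from_euler("z",q[5])*Z90
    w=b.apply(np.array([a,d,h])+L2*u(q[1])+L3*u(q[1]+q[2])+e*u(q[1]+q[2]-np.pi/2))
    return w+Rt.apply([tx,ty,L]),Rt
D=[([1.07547,.494186,1.346088,0,1.302532,-.095476],[243.1,575.39,213.35]),([1.0766,.1746,2.0618,-1.2234,.6563,.1961],[366.49,379.27,284.05]),
([0.8245,0.1729,1.7109,-0.2456,0.9843,-0.8738],[368.55,381.14,282.81]),([0.8532,0.2002,1.8157,-0.292,0.8679,-0.7911],[348.63,372.24,238.82])]
x0=np.array([0,300,400,400,250,60,0,0,0.])
p=least_squares(lambda p:np.concatenate([fk(q,p)[0]-x for q,x in D]+[(p-x0)*.01*np.array([1,1,1,1,1,1,3,3,3])]),x0).x
lo=np.array([-2.91,-.82,.22,-1.22,.12,-3.08]);hi=np.array([2.91,2.16,2.67,4.37,2.79,3.08])
def ik(P,Rt,seeds=([.8,.4,1.6,0,1,-1],[.8,.2,2,-1,.7,0],[.8,.2,2.2,4,.5,2],[.8,.2,2.2,3,.5,-2],[.5,.3,1.8,.8,1,1],[.6,-.3,2.4,1,1,-1])):
    best=None
    for s in seeds:
        f=lambda q:np.concatenate([(fk(q,p)[0]-P)/100,(fk(q,p)[1].inv()*Rt).as_rotvec()])
        r=least_squares(f,s,bounds=(lo,hi))
        if best is None or r.cost<best.cost: best=r
    return best.x.round(2).tolist(),float(best.cost.round(5))
E
python3 - <<'E'
from kin import *
print(p.round(1),[np.round(fk(q,p)[0]-x,1) for q,x in D])
print(fk(D[2][0],p)[1].as_rotvec(),np.linalg.norm(p[2:4]))
tip=np.array([36.2,2,89.])
for ph in (0,15,25,35,45,55):
    Rp=GR*R.from_euler("y",ph,degrees=True)
    zt=Rp.apply([0,0,1]); g=HR.apply(tip)+HO
    print(ph,zt.round(2),*[ik(g-b*zt,Rp) for b in(0,90)])
E
```

```text
[-1.800e+00  2.528e+02  5.987e+02  3.849e+02  3.525e+02  6.000e+01
 -1.157e+02 -4.000e-01 -3.000e-01] [array([-0. , -0.1, -0.1]), array([ 0. ,  0.2, -0.2]), array([-0.1, -0.1,  0.2]), array([0.1, 0.1, 0. ])]
[-0.32824108  2.77208464  0.03793235] 711.7366512044914
0 [ 0.79  0.2  -0.57] ([0.84, 0.77, 2.31, 3.76, 0.91, 1.53], 0.0) ([0.99, 0.63, 2.41, 3.94, 0.88, 1.48], 0.0)
15 [ 0.62  0.16 -0.77] ([0.75, 0.57, 2.15, 4.13, 0.38, 1.01], 0.0) ([0.82, 0.37, 2.23, 4.37, 0.36, 0.8], 0.00099)
25 [ 0.48  0.12 -0.87] ([0.69, 0.51, 2.03, -1.05, 0.25, -0.15], 0.0) ([0.74, 0.31, 2.03, -0.64, 0.4, -0.53], 0.0)
35 [ 0.33  0.08 -0.94] ([0.64, 0.49, 1.89, -0.3, 0.45, -0.93], 0.0) ([0.66, 0.32, 1.86, -0.23, 0.65, -0.99], 0.0)
45 [ 0.17  0.04 -0.98] ([0.59, 0.52, 1.75, -0.09, 0.71, -1.16], 0.0) ([0.6, 0.37, 1.69, -0.08, 0.91, -1.17], 0.0)
55 [ 0.  0. -1.] ([0.56, 0.57, 1.61, -0.0, 0.96, -1.26], 0.0) ([0.56, 0.46, 1.52, 0.0, 1.16, -1.26], 0.0)
```

```bash
cat >> kin.py <<'E'
PR=GR*R.from_euler("y",35,degrees=True)
X=np.array([s35,0,c35]);Zs=np.array([-c35,0,s35]);Y=np.array([0,1,0])
E0=np.array([36.6,2,143.7])   # rib-top middle of the upper end, holder frame
def sp(x,y,z,E=E0): return HR.apply(E+(x-60)*X+y*Y+(z-55)*Zs)+HO
E
python3 - <<'E'
from kin import *
g=sp(5,0,28); z=PR.apply([0,0,1]); print(g,z); go(g-80*z,PR)
# placement options: scraper yaw a, foot at bench spot
for yaw in(-6,0,174):
    B=R.from_euler("z",yaw,degrees=True)
    # scraper flat: tool in scraper frame
    Ts=(HR*R.from_matrix(np.array([X,Y,Zs]).T)).inv()*PR
    Rt=B*Ts; tcp=np.array([551,170,0])+B.apply([5,0,28])
    print(yaw,Rt.apply([0,0,1]).round(2),ik(tcp,Rt),ik(tcp+[0,0,100],Rt))
E
```

```text
[443.84960432 349.60399079  83.16007378] [ 0.33156984  0.08390007 -0.93969262]
t 2.23 at [348.6 372.2 238.8] F [-1.  -0.3 -2.4] gap 91.0 grip 0.0
shift m [-0.0282 -0.0424  0.0973] turn [-0.028  0.005 -0.009]
-6 [-0.57  0.06 -0.82] ([0.12, 0.95, 1.12, 0.13, 1.68, -1.38], 0.0) ([0.12, 0.84, 1.07, 0.13, 1.83, -1.35], 0.0)
0 [-0.57  0.   -0.82] ([0.14, 0.96, 1.1, 0.08, 1.69, -1.44], 0.0) ([0.14, 0.85, 1.05, 0.09, 1.85, -1.43], 0.0)
174 [ 0.57 -0.06 -0.82] ([0.35, 0.68, 2.13, 4.0, 0.34, -2.01], 0.0) ([0.35, 0.43, 2.05, -1.14, 0.27, 3.08], 0.00017)
```

```bash
python3 -m pendant '[{"x":-0.01,"y":-0.015,"z":0.03,"rx":-0.01,"ry":0,"rz":0},{"x":-0.02,"y":-0.03,"z":0.06,"rx":-0.02,"ry":0.005,"rz":0},{"x":-0.028,"y":-0.042,"z":0.09,"rx":-0.028,"ry":0.005,"rz":-0.009},{"x":-0.028,"y":-0.042,"z":0.097,"rx":-0.028,"ry":0.005,"rz":-0.009},{"x":-0.028,"y":-0.042,"z":0.097,"rx":-0.028,"ry":0.005,"rz":-0.009}]'
python3 - <<'E'
from kin import *
from station import bot
g=sp(5,0,28); z=PR.apply([0,0,1]); go(g-80*z,PR)
c=bot.read_camera("wrist"); pickle.dump(c,open("w2.pkl","wb"))
im=c["color"][:,:,::-1].copy()
for q in [(60,9,55),(60,-9,55),(-22,9,55),(-22,-9,55),(60,16,14),(60,-16,14)]:
    u=proj(c,sp(*q)); print(q,u.round(0)); cv2.circle(im,tuple(int(v) for v in u.round()),3,(255,255,0),1)
cv2.imwrite("pics/w2.png",im)
E
```

```text
time: 2.65
eef_pos: [418.2, 344.3, 160.6]
tool_rot: [-0.344, 2.774, 0.063]
contact_force: [0.1, -0.3, -0.7]
finger_gap: 1.002
grip_force: 0.0
t 2.65 at [418.2 344.3 160.6] F [ 0.1 -0.3 -0.7] gap 91.2 grip 0.0
shift m [ 0.0019 -0.0011  0.0018] turn [ 0.001 -0.001 -0.002]
(60, 9, 55) [295. 268.]
(60, -9, 55) [271. 268.]
(-22, 9, 55) [294. 170.]
(-22, -9, 55) [272. 171.]
(60, 16, 14) [301. 276.]
(60, -16, 14) [265. 276.]
```

View pics/w2.png

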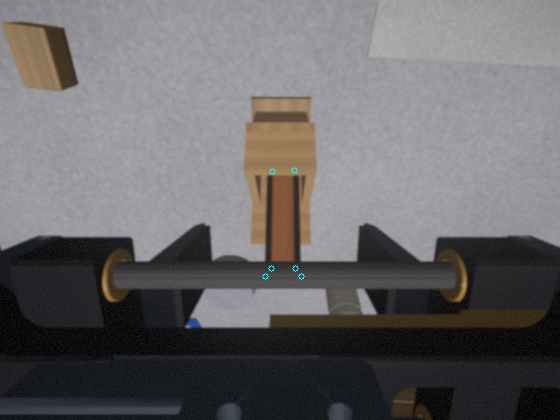

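The wrist view confirms the estimate. The rib runs down columns 271–296, rows 176–262, on the predicted marks and midway between the fingers (210 and 360). I'll go in.

```bash
python3 -m pendant '[{"x":0.001,"y":-0.001,"z":0.02,"rx":0,"ry":0,"rz":0},{"x":0.002,"y":-0.001,"z":0.04,"rx":0,"ry":0,"rz":0},{"x":0.002,"y":-0.001,"z":0.055,"rx":0,"ry":0,"rz":0},{"x":0.002,"y":-0.001,"z":0.065,"rx":0,"ry":0,"rz":0},{"x":0.002,"y":-0.001,"z":0.072,"rx":0,"ry":0,"rz":0},{"x":0.002,"y":-0.001,"z":0.077,"rx":0,"ry":0,"rz":0},{"x":0.002,"y":-0.001,"z":0.081,"rx":0,"ry":0,"rz":0},{"x":0.002,"y":-0.001,"z":0.081,"rx":0,"ry":0,"rz":0}]'
python3 -c "
from kin import *
go(sp(5,0,28),PR)"
```

```text
time: 3.37
eef_pos: [443.4, 351.6, 85.6]
tool_rot: [-0.347, 2.772, 0.067]
contact_force: [0.1, -0.6, 0.2]
finger_gap: 0.996
grip_force: 0.0
t 3.37 at [443.4 351.6  85.6] F [ 0.1 -0.6  0.2] gap 90.6 grip 0.0
shift m [ 0.0009 -0.002   0.0022] turn [0.004 0.002 0.   ]
```

```bash
python3 -m pendant '[{"x":0.001,"y":-0.001,"z":0.002,"rx":0,"ry":0,"rz":0},{"x":0.001,"y":-0.001,"z":0.002,"rx":0,"ry":0,"rz":0},{"x":0.001,"y":-0.001,"z":0.002,"rx":0,"ry":0,"rz":0},{"x":0.001,"y":-0.001,"z":0.002,"rx":0,"ry":0,"rz":0},{"x":0.001,"y":-0.001,"z":0.002,"rx":0,"ry":0,"rz":0},{"x":0.001,"y":-0.001,"z":0.002,"rx":0,"ry":0,"rz":0},{"x":0.001,"y":-0.001,"z":0.002,"rx":0,"ry":0,"rz":0},{"x":0.001,"y":-0.001,"z":0.002,"rx":0,"ry":0,"rz":0}]' 0 40
python3 -c "
from kin import *
P=sp(5,0,28)
go(P,PR);print(PR.inv().apply(HR.apply(X)))"
```

```text
time: 4.03
eef_pos: [443.4, 350.3, 83.4]
tool_rot: [-0.346, 2.772, 0.067]
contact_force: [-0.2, 0.2, -0.6]
finger_gap: 0.448
grip_force: 0.0
t 4.03 at [443.4 350.3  83.4] F [-0.2  0.2 -0.6] gap 40.8 grip 0.0
shift m [-0.0002 -0.0008  0.0003] turn [ 0.004  0.001 -0.   ]
[-8.19152044e-01 -1.77893881e-17 -5.73576436e-01]
```

Now at 41 mm and still closing, so I'll keep waiting.

```bash
python3 -m pendant '[{"x":0,"y":0,"z":0,"rx":0,"ry":0,"rz":0},{"x":0,"y":0,"z":0,"rx":0,"ry":0,"rz":0},{"x":0,"y":0,"z":0,"rx":0,"ry":0,"rz":0},{"x":0,"y":0,"z":0,"rx":0,"ry":0,"rz":0},{"x":0,"y":0,"z":0,"rx":0,"ry":0,"rz":0},{"x":0,"y":0,"z":0,"rx":0,"ry":0,"rz":0}]'
```

```text
time: 4.53
eef_pos: [443.3, 350.3, 83.3]
tool_rot: [-0.346, 2.772, 0.067]
contact_force: [-0.7, 0.1, 0.5]
finger_gap: 0.197
grip_force: 40.0
```

Gap is 18 mm on the rib, at 40 N. Slide it out along its length.

```bash
python3 -m pendant '[{"x":-0.004,"y":0,"z":-0.003,"rx":0,"ry":0,"rz":0},{"x":-0.01,"y":0,"z":-0.007,"rx":0,"ry":0,"rz":0},{"x":-0.018,"y":0,"z":-0.0125,"rx":0,"ry":0,"rz":0},{"x":-0.026,"y":0,"z":-0.018,"rx":0,"ry":0,"rz":0},{"x":-0.035,"y":0,"z":-0.0245,"rx":0,"ry":0,"rz":0},{"x":-0.045,"y":0,"z":-0.0315,"rx":0,"ry":0,"rz":0},{"x":-0.057,"y":0,"z":-0.04,"rx":0,"ry":0,"rz":0},{"x":-0.07,"y":0,"z":-0.049,"rx":0,"ry":0,"rz":0},{"x":-0.08,"y":0,"z":-0.056,"rx":0,"ry":0,"rz":0},{"x":-0.08,"y":0,"z":-0.056,"rx":0,"ry":0,"rz":0}]'
cat >> kin.py <<'E'
TS=(HR*R.from_matrix(np.array([X,Y,Zs]).T)).inv()*PR   # tool in scraper frame
def place(o,yaw): # tool pose for a scraper flat at o with this yaw
    B=R.from_euler("z",yaw,degrees=True); return np.array(o)+B.apply([5,0,28]),B*TS
E
python3 -c "
from kin import *
P,r=place([545,165,100],-6)
go(P,r); go(P-[0,0,100],r)"
```

```text
time: 5.37
eef_pos: [500.1, 364.9, 166.2]
tool_rot: [-0.345, 2.768, 0.07]
contact_force: [0.4, 0.6, -2.1]
finger_gap: 0.197
grip_force: 40.0
t 5.37 at [500.1 364.9 166.2] F [ 0.4  0.6 -2.1] gap 17.9 grip 40.0
shift m [ 0.0139 -0.2068  0.0343] turn [-0.041  0.954  0.366]
t 5.37 at [500.1 364.9 166.2] F [ 0.4  0.6 -2.1] gap 17.9 grip 40.0
shift m [ 0.0486 -0.2074  0.1281] turn [-0.041  0.954  0.366]
```

```bash
python3 -m pendant '[{"x":-0.005,"y":-0.015,"z":0,"rx":0,"ry":0.05,"rz":0.02},{"x":-0.005,"y":-0.035,"z":0,"rx":0,"ry":0.15,"rz":0.06},{"x":-0.005,"y":-0.06,"z":0.005,"rx":-0.01,"ry":0.26,"rz":0.1},{"x":0,"y":-0.085,"z":0.01,"rx":-0.015,"ry":0.37,"rz":0.14},{"x":0,"y":-0.11,"z":0.015,"rx":-0.02,"ry":0.48,"rz":0.18},{"x":0.005,"y":-0.135,"z":0.02,"rx":-0.025,"ry":0.59,"rz":0.225},{"x":0.01,"y":-0.16,"z":0.025,"rx":-0.03,"ry":0.7,"rz":0.27},{"x":0.01,"y":-0.18,"z":0.03,"rx":-0.035,"ry":0.81,"rz":0.31},{"x":0.014,"y":-0.2,"z":0.034,"rx":-0.04,"ry":0.9,"rz":0.345},{"x":0.014,"y":-0.207,"z":0.034,"rx":-0.041,"ry":0.954,"rz":0.366}]'
python3 -c "
from kin import *
P,r=place([545,165,100],-6)
go(P,r); go(P-[0,0,100],r)"
```

```text
time: 6.2
eef_pos: [547.6, 160.0, 123.7]
tool_rot: [-0.139, -2.517, -0.038]
contact_force: [0.3, 0.6, -2.7]
finger_gap: 0.195
grip_force: 40.0
t 6.2 at [547.6 160.  123.7] F [ 0.3  0.6 -2.7] gap 17.7 grip 40.0
shift m [ 0.0011  0.0047 -0.0046] turn [-0.001 -0.011 -0.006]
t 6.2 at [547.6 160.  123.7] F [ 0.3  0.6 -2.7] gap 17.7 grip 40.0
shift m [-0.0572  0.0052  0.0767] turn [-0.001 -0.011 -0.006]
```

```bash
python3 -m pendant '[{"x":-0.008,"y":0,"z":0.011,"rx":0,"ry":0,"rz":0},{"x":-0.018,"y":0,"z":0.025,"rx":0,"ry":0,"rz":0},{"x":-0.029,"y":0,"z":0.041,"rx":0,"ry":0,"rz":0},{"x":-0.034,"y":0,"z":0.048,"rx":0,"ry":0,"rz":0},{"x":-0.034,"y":0,"z":0.048,"rx":0,"ry":0,"rz":0},{"x":-0.034,"y":0,"z":0.048,"rx":0,"ry":0,"rz":0}]'
python3 - <<'E'
from kin import *
from station import bot
P,r=place([545,165,0],-6); go(P,r)
st=bot.read_state(); A=R.from_rotvec(st["tool_rot"]); q=A*TS.inv(); o=st["eef_pos"]-q.apply([5,0,28]); print("scraper o",o.round(1),q.as_matrix().round(3)[2])
ims=[]
for n in("scene","top"):
    c=bot.read_camera(n); im=c["color"][:,:,::-1].copy(); u=proj(c,o+[0,0,25]).astype(int)
    k=8; im=cv2.resize(im[u[1]-30:u[1]+30,u[0]-25:u[0]+25],None,fx=k,fy=k,interpolation=cv2.INTER_CUBIC)
    for x in(-60,60):
        for y,z in((16,0),(-16,0),(9,55),(-9,55)):
            v=(proj(c,o+q.apply([x,y,z]))-(u-[25,30])+.5)*k-.5; cv2.circle(im,tuple(v.astype(int)),4,(0,255,0),1)
    ims.append(im)
cv2.imwrite("pics/hov.png",np.hstack(ims))
E
```

```text
time: 6.7
eef_pos: [547.0, 163.3, 67.1]
tool_rot: [-0.133, -2.524, -0.038]
contact_force: [0.4, 0.1, -1.9]
finger_gap: 0.193
grip_force: 40.0
t 6.7 at [547.  163.3  67.1] F [ 0.4  0.1 -1.9] gap 17.5 grip 40.0
shift m [-0.0249  0.0016  0.0303] turn [-0.003 -0.003 -0.001]
scraper o [541.9 163.7  39.1] [-0.003 -0.003  1.   ]
```

View pics/hov.png

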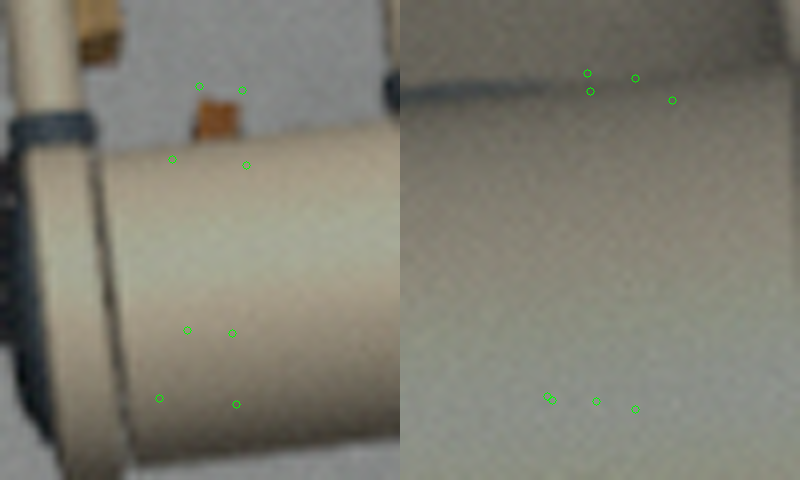

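The arm hides most of it. The one visible rib end, at (216,120) left, lies 15 enlarged pixels (about 4 mm) from the prediction and is level, so there's no gross slip. I'll lower it with force checks.

```bash
python3 -m pendant '[{"x":-0.006,"y":0,"z":0.008,"rx":0,"ry":0,"rz":0},{"x":-0.011,"y":0,"z":0.016,"rx":0,"ry":0,"rz":0},{"x":-0.0155,"y":0,"z":0.022,"rx":0,"ry":0,"rz":0},{"x":-0.0172,"y":0,"z":0.0246,"rx":0,"ry":0,"rz":0},{"x":-0.0172,"y":0,"z":0.0246,"rx":0,"ry":0,"rz":0}]'
python3 -m pendant '[{"x":-0.0006,"y":0,"z":0.0008,"rx":0,"ry":0,"rz":0},{"x":-0.0012,"y":0,"z":0.0016,"rx":0,"ry":0,"rz":0},{"x":-0.0012,"y":0,"z":0.0016,"rx":0,"ry":0,"rz":0}]'
python3 -m pendant '[{"x":-0.0006,"y":0,"z":0.0008,"rx":0,"ry":0,"rz":0},{"x":-0.0012,"y":0,"z":0.0016,"rx":0,"ry":0,"rz":0},{"x":-0.0012,"y":0,"z":0.0016,"rx":0,"ry":0,"rz":0}]'
python3 -c "
from station import bot
s=bot.read_state();print(s['ft_torque'],s['contact_force'])"
```

```text
time: 7.22
eef_pos: [546.6, 162.6, 35.9]
tool_rot: [-0.134, -2.523, -0.038]
contact_force: [-0.2, 0.5, -1.3]
finger_gap: 0.196
grip_force: 40.0
time: 7.47
eef_pos: [547.4, 162.7, 35.0]
tool_rot: [-0.134, -2.525, -0.038]
contact_force: [-0.8, 0.1, -1.7]
finger_gap: 0.194
grip_force: 40.0
time: 7.72
eef_pos: [547.3, 162.6, 32.9]
tool_rot: [-0.134, -2.524, -0.038]
contact_force: [-0.6, -0.4, -2.0]
finger_gap: 0.196
grip_force: 40.0
[-0.07786433 -0.55317913  0.02555035] [-0.60183983 -0.42476622 -1.990901  ]
```

```bash
for i in 1; do python3 -m pendant '[{"x":-0.0006,"y":0,"z":0.0008,"rx":0,"ry":0,"rz":0},{"x":-0.0012,"y":0,"z":0.0016,"rx":0,"ry":0,"rz":0},{"x":-0.0012,"y":0,"z":0.0016,"rx":0,"ry":0,"rz":0}]'; done
python3 -m pendant '[{"x":-0.0006,"y":0,"z":0.0008,"rx":0,"ry":0,"rz":0},{"x":-0.0012,"y":0,"z":0.0016,"rx":0,"ry":0,"rz":0},{"x":-0.0012,"y":0,"z":0.0016,"rx":0,"ry":0,"rz":0}]'
```

```text
time: 7.97
eef_pos: [547.3, 162.7, 30.8]
tool_rot: [-0.134, -2.524, -0.038]
contact_force: [0.2, -0.8, -1.6]
finger_gap: 0.195
grip_force: 40.0
time: 8.22
eef_pos: [547.3, 162.7, 28.7]
tool_rot: [-0.134, -2.524, -0.038]
contact_force: [-0.9, -0.3, -2.3]
finger_gap: 0.194
grip_force: 40.0
```

```bash
python3 -m pendant '[{"x":-0.0006,"y":0,"z":0.0008,"rx":0,"ry":0,"rz":0},{"x":-0.0012,"y":0,"z":0.0016,"rx":0,"ry":0,"rz":0},{"x":-0.0012,"y":0,"z":0.0016,"rx":0,"ry":0,"rz":0}]'
python3 -m pendant '[{"x":-0.0006,"y":0,"z":0.0008,"rx":0,"ry":0,"rz":0},{"x":-0.0006,"y":0,"z":0.0008,"rx":0,"ry":0,"rz":0},{"x":-0.0006,"y":0,"z":0.0008,"rx":0,"ry":0,"rz":0}]'
```

```text
time: 8.47
eef_pos: [547.5, 162.7, 27.4]
tool_rot: [-0.134, -2.524, -0.038]
contact_force: [-0.8, -0.2, 2.6]
finger_gap: 0.196
grip_force: 40.0
time: 8.72
eef_pos: [547.4, 162.6, 27.1]
tool_rot: [-0.134, -2.524, -0.038]
contact_force: [-2.8, -1.8, 15.1]
finger_gap: 0.195
grip_force: 40.0
```

Contact at nominal height. I'll ease the load and let go.

```bash
python3 -m pendant '[{"x":0.0004,"y":0,"z":-0.0005,"rx":0,"ry":0,"rz":0},{"x":0.0004,"y":0,"z":-0.0005,"rx":0,"ry":0,"rz":0},{"x":0.0004,"y":0,"z":-0.0005,"rx":0,"ry":0,"rz":0}]'
python3 -m pendant '[{"x":0.0004,"y":0,"z":-0.0005,"rx":0,"ry":0,"rz":0},{"x":0.0004,"y":0,"z":-0.0005,"rx":0,"ry":0,"rz":0},{"x":0.0004,"y":0,"z":-0.0005,"rx":0,"ry":0,"rz":0},{"x":0.0004,"y":0,"z":-0.0005,"rx":0,"ry":0,"rz":0},{"x":0.0004,"y":0,"z":-0.0005,"rx":0,"ry":0,"rz":0},{"x":0.0004,"y":0,"z":-0.0005,"rx":0,"ry":0,"rz":0},{"x":0.0004,"y":0,"z":-0.0005,"rx":0,"ry":0,"rz":0},{"x":0.0004,"y":0,"z":-0.0005,"rx":0,"ry":0,"rz":0}]' 0.62
python3 -m pendant '[{"x":0,"y":0,"z":-0.005,"rx":0,"ry":0,"rz":0},{"x":0,"y":0,"z":-0.02,"rx":0,"ry":0,"rz":0},{"x":0,"y":0,"z":-0.045,"rx":0,"ry":0,"rz":0},{"x":0,"y":0,"z":-0.075,"rx":0,"ry":0,"rz":0},{"x":0,"y":0,"z":-0.1,"rx":0,"ry":0,"rz":0},{"x":0,"y":0,"z":-0.1,"rx":0,"ry":0,"rz":0}]'
python3 - <<'E'
from kin import *
S=R.from_euler("z",-6,degrees=True); TD=S*R.from_matrix(np.array([[-1,0,0],[0,1,0],[0,0,-1]]).T)
o=np.array([542.4,163.2,0])
go(o+[0,0,150],TD); print(ik(o+[0,0,23],TD))
E
```

```text
time: 8.97
eef_pos: [547.4, 162.6, 27.2]
tool_rot: [-0.134, -2.524, -0.038]
contact_force: [-1.3, -0.8, 7.9]
finger_gap: 0.192
grip_force: 40.0
time: 9.63
eef_pos: [547.5, 162.6, 27.2]
tool_rot: [-0.134, -2.524, -0.038]
contact_force: [-0.0, -0.6, -0.3]
finger_gap: 0.62
grip_force: 0.0
time: 10.13
eef_pos: [608.7, 156.6, 113.0]
tool_rot: [-0.134, -2.532, -0.04]
contact_force: [1.1, 0.1, 0.0]
finger_gap: 0.621
grip_force: 0.0
t 10.13 at [608.7 156.6 113. ] F [1.1 0.1 0. ] gap 56.5 grip 0.0
shift m [ 0.0759 -0.0005  0.0076] turn [-0.001 -0.607 -0.001]
([0.19, 0.66, 1.68, -0.0, 0.81, -1.28], 0.0)
```

Now I'll turn the tool straight down above the scraper and look with the wrist camera.

```bash
python3 -m pendant '[{"x":0.012,"y":0,"z":-0.01,"rx":0,"ry":-0.1,"rz":0},{"x":0.025,"y":0,"z":-0.01,"rx":0,"ry":-0.2,"rz":0},{"x":0.038,"y":0,"z":-0.01,"rx":0,"ry":-0.3,"rz":0},{"x":0.05,"y":0,"z":-0.005,"rx":0,"ry":-0.4,"rz":0},{"x":0.064,"y":0,"z":0.002,"rx":0,"ry":-0.51,"rz":0},{"x":0.076,"y":0,"z":0.0076,"rx":0,"ry":-0.607,"rz":0},{"x":0.076,"y":0,"z":0.0076,"rx":0,"ry":-0.607,"rz":0},{"x":0.076,"y":0,"z":0.0076,"rx":0,"ry":-0.607,"rz":0}]'
python3 - <<'E'
from kin import *
from station import bot
S=R.from_euler("z",-6,degrees=True); TD=S*R.from_matrix(np.array([[-1,0,0],[0,1,0],[0,0,-1]]).T)
o=np.array([542.4,163.2,0]); go(o+[0,0,24],TD)
c=bot.read_camera("wrist"); pickle.dump(c,open("w3.pkl","wb"))
im=c["color"][:,:,::-1].copy()
for q in [(x,y,z) for x in(60,-60) for y,z in((9,55),(-9,55),(16,14),(-16,14))]:
    u=proj(c,o+S.apply(q)); print(q,u.round(0)); cv2.circle(im,tuple(int(v) for v in u.round()),3,(255,255,0),1)
cv2.imwrite("pics/w3.png",im)
E
```

```text
time: 10.8
eef_pos: [536.4, 164.2, 147.2]
tool_rot: [-0.162, -3.129, 0.005]
contact_force: [0.0, -1.0, 0.5]
finger_gap: 0.618
grip_force: 0.0
t 10.8 at [536.4 164.2 147.2] F [ 0.  -1.   0.5] gap 56.3 grip 0.0
shift m [-7.100e-03  1.000e-04  1.231e-01] turn [-0.003 -0.008  0.001]
(60, 9, 55) [293. 276.]
(60, -9, 55) [275. 276.]
(60, 16, 14) [298. 259.]
(60, -16, 14) [270. 259.]
(-60, 9, 55) [294. 153.]
(-60, -9, 55) [274. 153.]
(-60, 16, 14) [300. 151.]
(-60, -16, 14) [269. 151.]
```

View pics/w3.png

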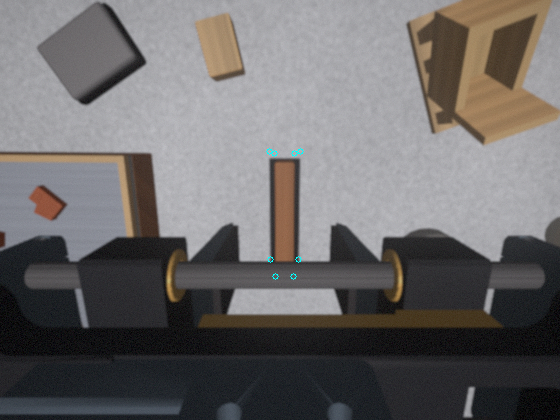

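The scraper stands upright. Its rib runs from row 160, columns 273–297, which is centred, but its near end is about 7 mm further +x than predicted. I'll regrasp at the corrected centre.

```bash
cat >> kin.py <<'E'
S6=R.from_euler("z",-5.9,degrees=True); TD=S6*R.from_matrix(np.array([[-1,0,0],[0,1,0],[0,0,-1]]).T)
O1=np.array([549.4,162.5,0])
E
python3 -m pendant '[{"x":-0.005,"y":0,"z":0.02,"rx":0,"ry":-0.005,"rz":0},{"x":-0.01,"y":0,"z":0.045,"rx":0,"ry":-0.008,"rz":0},{"x":-0.013,"y":0,"z":0.075,"rx":0,"ry":-0.008,"rz":0},{"x":-0.013,"y":0,"z":0.1,"rx":0,"ry":-0.008,"rz":0},{"x":-0.013,"y":0,"z":0.115,"rx":0,"ry":-0.008,"rz":0},{"x":-0.013,"y":0,"z":0.122,"rx":0,"ry":-0.008,"rz":0},{"x":-0.013,"y":0,"z":0.123,"rx":0,"ry":-0.008,"rz":0},{"x":-0.013,"y":0,"z":0.123,"rx":0,"ry":-0.008,"rz":0}]'
python3 -c "
from kin import *
go(O1+[0,0,21],TD)"
```

```text
time: 11.52
eef_pos: [551.6, 162.2, 23.4]
tool_rot: [0.165, 3.137, -0.005]
contact_force: [0.9, -0.6, 0.5]
finger_gap: 0.618
grip_force: 0.0
t 11.52 at [551.6 162.2  23.4] F [ 0.9 -0.6  0.5] gap 56.2 grip 0.0
shift m [0.0023 0.     0.0024] turn [-0.003  0.001 -0.002]
```

```bash
python3 -m pendant '[{"x":0.002,"y":0,"z":0.002,"rx":-0.003,"ry":0.001,"rz":0},{"x":0.002,"y":0,"z":0.002,"rx":-0.003,"ry":0.001,"rz":0},{"x":0.002,"y":0,"z":0.002,"rx":-0.003,"ry":0.001,"rz":0},{"x":0.002,"y":0,"z":0.002,"rx":-0.003,"ry":0.001,"rz":0},{"x":0.002,"y":0,"z":0.002,"rx":-0.003,"ry":0.001,"rz":0},{"x":0.002,"y":0,"z":0.002,"rx":-0.003,"ry":0.001,"rz":0},{"x":0.002,"y":0,"z":0.002,"rx":-0.003,"ry":0.001,"rz":0},{"x":0.002,"y":0,"z":0.002,"rx":-0.003,"ry":0.001,"rz":0},{"x":0.002,"y":0,"z":0.002,"rx":-0.003,"ry":0.001,"rz":0},{"x":0.002,"y":0,"z":0.002,"rx":-0.003,"ry":0.001,"rz":0}]' 0 45
python3 - <<'E'
from kin import *
ch=np.array([[505,-56],[533.5,-123.5],[557.5,-75],[593.5,-147],[631,-74.5]])
print("chips stand",[S6.inv().apply([*(c-SO[:2]),0]).round(0)[:2].tolist() for c in ch])
for x in(-36,36): print(x,(SO+S6.apply([x,93,50])).round(1))
go(SO+S6.apply([-36,93,50+22+45]),TD)
for q in([-36,93,71],[-36,-120,71],[36,93,71],[36,-120,71]): print(ik(SO+S6.apply(q),TD))
E
```

```text
time: 12.35
eef_pos: [548.8, 162.5, 21.7]
tool_rot: [0.165, 3.137, -0.0]
contact_force: [-1.3, -0.1, 5.1]
finger_gap: 0.191
grip_force: 45.0
chips stand [[-60.0, 42.0], [-25.0, -22.0], [-6.0, 29.0], [37.0, -39.0], [67.0, 37.0]]
-36 [534.3  -7.8  50. ]
36 [605.9 -15.2  50. ]
t 12.35 at [548.8 162.5  21.7] F [-1.3 -0.1  5.1] gap 17.4 grip 45.0
shift m [-0.0033 -0.1709 -0.0953] turn [-0.     0.    -0.002]
([-0.13, 0.55, 1.72, -0.0, 0.86, -1.59], 0.0)
([-0.51, 0.58, 1.67, 0.0, 0.9, -1.98], 0.0)
([-0.12, 0.63, 1.54, 0.0, 0.97, -1.59], 0.0)
([-0.47, 0.65, 1.49, -0.0, 1.0, -1.93], 0.0)
```

```bash
python3 -m pendant '[{"x":0,"y":0,"z":-0.01,"rx":0,"ry":0,"rz":0},{"x":0,"y":0,"z":-0.03,"rx":0,"ry":0,"rz":0},{"x":0,"y":0,"z":-0.06,"rx":0,"ry":0,"rz":0},{"x":0,"y":-0.01,"z":-0.085,"rx":0,"ry":0,"rz":0},{"x":-0.001,"y":-0.035,"z":-0.095,"rx":0,"ry":0,"rz":0},{"x":-0.002,"y":-0.07,"z":-0.095,"rx":0,"ry":0,"rz":0},{"x":-0.003,"y":-0.105,"z":-0.095,"rx":0,"ry":0,"rz":0},{"x":-0.004,"y":-0.14,"z":-0.095,"rx":0,"ry":0,"rz":0},{"x":-0.005,"y":-0.168,"z":-0.095,"rx":0,"ry":0,"rz":0},{"x":-0.005,"y":-0.179,"z":-0.095,"rx":0,"ry":0,"rz":0}]'
python3 -m pendant '[{"x":0,"y":0,"z":0.001,"rx":0,"ry":0,"rz":0},{"x":0,"y":0,"z":0.001,"rx":0,"ry":0,"rz":0},{"x":0,"y":0,"z":0.001,"rx":0,"ry":0,"rz":0}]'
python3 - <<'E'
from kin import *
from station import bot
go(SO+S6.apply([-34,85,71.6]),TD)
st=bot.read_state(); o=st["eef_pos"]-[0,0,21.5]
c=bot.read_camera("wrist"); pickle.dump(c,open("w4.pkl","wb")); im=c["color"][:,:,::-1].copy()
for q in [(x,y,58) for x in (-105,-99,99,105) for y in (114,120,0,-120)]+[(-60,42,57),(-6,29,57),(67,37,57)]:
    u=proj(c,SO+S6.apply(q)); cv2.circle(im,tuple(int(v) for v in u.round()),2,(255,255,0),1)
cv2.imwrite("pics/w4.png",im)
E
```

```text
time: 13.18
eef_pos: [534.6, -19.2, 117.0]
tool_rot: [-0.168, -3.137, 0.001]
contact_force: [-0.5, 0.2, -1.7]
finger_gap: 0.196
grip_force: 45.0
time: 13.43
eef_pos: [534.9, -15.1, 115.6]
tool_rot: [-0.164, -3.137, -0.0]
contact_force: [-0.0, 0.7, -2.1]
finger_gap: 0.198
grip_force: 45.0
t 13.43 at [534.9 -15.1 115.6] F [-0.   0.7 -2.1] gap 18.0 grip 45.0
shift m [-0.0006 -0.0008  0.044 ] turn [ 0.    -0.    -0.002]
```

View pics/w4.png

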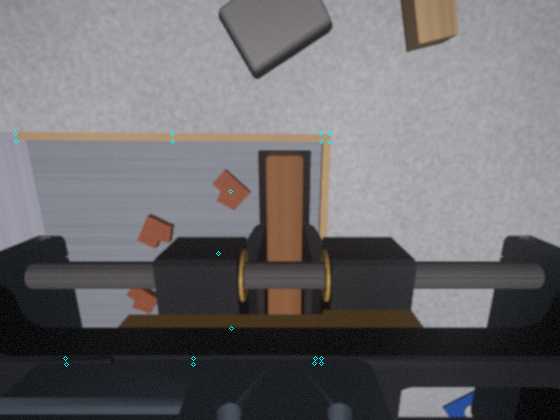

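The wrist view shows the stand's rims on the predicted marks within about 1 px. chip0 at (231,190) is clear of the foot's edge (column 259). I'll check where the scraper's near end (row 152) sits, then lower.

```bash
python3 - <<'E'
from kin import *
c=pickle.load(open("w4.pkl","rb"))
for v,z in((151,108),(154,149)): 
  P=cast(c,285,v,z); print(S6.inv().apply(P-SO).round(1))
for uv in((259,170),(310,170)): print(S6.inv().apply(cast(c,*uv,108)-SO).round(1))
E
python3 -m pendant '[{"x":0,"y":0,"z":0.01,"rx":0,"ry":0,"rz":0},{"x":0,"y":0,"z":0.022,"rx":0,"ry":0,"rz":0},{"x":0,"y":0,"z":0.032,"rx":0,"ry":0,"rz":0},{"x":0,"y":0,"z":0.037,"rx":0,"ry":0,"rz":0},{"x":0,"y":0,"z":0.037,"rx":0,"ry":0,"rz":0},{"x":0,"y":0,"z":0.037,"rx":0,"ry":0,"rz":0}]'
```

```text
[-93.9  86.4 108. ]
[-94.6  86.3 149. ]
[-82.5  70.4 108. ]
[-82.4 101.8 108. ]
time: 13.98
eef_pos: [534.8, -15.8, 78.2]
tool_rot: [-0.164, -3.136, 0.0]
contact_force: [-0.0, -1.1, -1.1]
finger_gap: 0.199
grip_force: 45.0
```

```bash
python3 -m pendant '[{"x":0,"y":0,"z":0.003,"rx":0,"ry":0,"rz":0},{"x":0,"y":0,"z":0.005,"rx":0,"ry":0,"rz":0},{"x":0,"y":0,"z":0.005,"rx":0,"ry":0,"rz":0}]'
python3 -m pendant '[{"x":0,"y":0,"z":0.001,"rx":0,"ry":0,"rz":0},{"x":0,"y":0,"z":0.001,"rx":0,"ry":0,"rz":0},{"x":0,"y":0,"z":0.001,"rx":0,"ry":0,"rz":0}]'
```

```text
time: 14.23
eef_pos: [534.9, -16.0, 73.4]
tool_rot: [-0.165, -3.137, 0.0]
contact_force: [-0.1, 0.3, -1.8]
finger_gap: 0.193
grip_force: 45.0
time: 14.48
eef_pos: [535.0, -16.0, 72.6]
tool_rot: [-0.165, -3.137, 0.0]
contact_force: [-1.1, 0.3, -2.0]
finger_gap: 0.193
grip_force: 45.0
```

```bash
python3 -m pendant '[{"x":0,"y":0,"z":0.0008,"rx":0,"ry":0,"rz":0},{"x":0,"y":0,"z":0.0008,"rx":0,"ry":0,"rz":0},{"x":0,"y":0,"z":0.0008,"rx":0,"ry":0,"rz":0}]'
python3 -m pendant '[{"x":0,"y":0,"z":0.0003,"rx":0,"ry":0,"rz":0},{"x":0,"y":0,"z":0.0003,"rx":0,"ry":0,"rz":0},{"x":0,"y":0,"z":0.0003,"rx":0,"ry":0,"rz":0}]'
```

```text
time: 14.73
eef_pos: [535.0, -16.0, 71.7]
tool_rot: [-0.165, -3.137, 0.0]
contact_force: [-0.5, -1.1, -0.6]
finger_gap: 0.194
grip_force: 45.0
time: 14.98
eef_pos: [535.0, -16.1, 71.7]
tool_rot: [0.165, 3.137, -0.0]
contact_force: [-1.1, 0.8, 5.4]
finger_gap: 0.196
grip_force: 45.0
```

```bash
python3 -m pendant '[{"x":0,"y":-0.003,"z":0,"rx":0,"ry":0,"rz":0},{"x":0,"y":-0.008,"z":0,"rx":0,"ry":0,"rz":0},{"x":0,"y":-0.014,"z":0,"rx":0,"ry":0,"rz":0},{"x":0,"y":-0.02,"z":0,"rx":0,"ry":0,"rz":0},{"x":0,"y":-0.026,"z":0,"rx":0,"ry":0,"rz":0},{"x":0,"y":-0.032,"z":0,"rx":0,"ry":0,"rz":0},{"x":0,"y":-0.038,"z":0,"rx":0,"ry":0,"rz":0},{"x":0,"y":-0.044,"z":0,"rx":0,"ry":0,"rz":0},{"x":0,"y":-0.05,"z":0,"rx":0,"ry":0,"rz":0}]'
```

```text
time: 15.73
eef_pos: [530.0, -65.9, 71.7]
tool_rot: [0.165, 3.137, 0.001]
contact_force: [1.2, 5.7, 5.9]
finger_gap: 0.192
grip_force: 45.0
```

```bash
python3 -m pendant '[{"x":0,"y":-0.006,"z":0,"rx":0,"ry":0,"rz":0},{"x":0,"y":-0.013,"z":0,"rx":0,"ry":0,"rz":0},{"x":0,"y":-0.02,"z":0,"rx":0,"ry":0,"rz":0},{"x":0,"y":-0.027,"z":0,"rx":0,"ry":0,"rz":0},{"x":0,"y":-0.034,"z":0,"rx":0,"ry":0,"rz":0},{"x":0,"y":-0.041,"z":0,"rx":0,"ry":0,"rz":0},{"x":0,"y":-0.048,"z":0,"rx":0,"ry":0,"rz":0},{"x":0,"y":-0.055,"z":0,"rx":0,"ry":0,"rz":0},{"x":0,"y":-0.062,"z":0,"rx":0,"ry":0,"rz":0},{"x":0,"y":-0.069,"z":0,"rx":0,"ry":0,"rz":0}]'
```

```text
time: 16.57
eef_pos: [522.6, -134.4, 71.7]
tool_rot: [0.165, 3.137, 0.001]
contact_force: [1.4, 6.0, 6.9]
finger_gap: 0.196
grip_force: 45.0
```

```bash
python3 -m pendant '[{"x":0,"y":-0.007,"z":0,"rx":0,"ry":0,"rz":0},{"x":0,"y":-0.014,"z":0,"rx":0,"ry":0,"rz":0},{"x":0,"y":-0.021,"z":0,"rx":0,"ry":0,"rz":0},{"x":0,"y":-0.028,"z":0,"rx":0,"ry":0,"rz":0},{"x":0,"y":-0.035,"z":0,"rx":0,"ry":0,"rz":0},{"x":0,"y":-0.042,"z":0,"rx":0,"ry":0,"rz":0},{"x":0,"y":-0.049,"z":0,"rx":0,"ry":0,"rz":0},{"x":0,"y":-0.055,"z":0,"rx":0,"ry":0,"rz":0},{"x":0,"y":-0.06,"z":0,"rx":0,"ry":0,"rz":0}]'
python3 -c "
from kin import *
go(SO+S6.apply([-34,-119,71.6]),TD)"
```

```text
time: 17.32
eef_pos: [516.3, -194.2, 71.7]
tool_rot: [0.165, 3.137, 0.001]
contact_force: [1.0, 7.1, 6.7]
finger_gap: 0.197
grip_force: 45.0
t 17.32 at [ 516.3 -194.2   71.7] F [1.  7.1 6.7] gap 17.9 grip 45.0
shift m [-0.0008 -0.0248  0.0001] turn [ 0.     0.    -0.002]
```

```bash
python3 -m pendant '[{"x":0,"y":-0.006,"z":0,"rx":0,"ry":0,"rz":0},{"x":0,"y":-0.012,"z":0,"rx":0,"ry":0,"rz":0},{"x":0,"y":-0.018,"z":0,"rx":0,"ry":0,"rz":0},{"x":0,"y":-0.023,"z":0,"rx":0,"ry":0,"rz":0},{"x":0,"y":-0.026,"z":0,"rx":0,"ry":0,"rz":0},{"x":0,"y":-0.026,"z":0,"rx":0,"ry":0,"rz":0},{"x":0,"y":-0.026,"z":0,"rx":0,"ry":0,"rz":0}]'
python3 -m pendant '[{"x":0,"y":0,"z":-0.015,"rx":0,"ry":0,"rz":0},{"x":0,"y":0,"z":-0.035,"rx":0,"ry":0,"rz":0},{"x":0,"y":0.02,"z":-0.045,"rx":0,"ry":0,"rz":0},{"x":-0.01,"y":0.05,"z":-0.045,"rx":0,"ry":0,"rz":0},{"x":-0.025,"y":0.085,"z":-0.045,"rx":0,"ry":0,"rz":0},{"x":-0.04,"y":0.12,"z":-0.045,"rx":0,"ry":0,"rz":0},{"x":-0.055,"y":0.155,"z":-0.045,"rx":0,"ry":0,"rz":0},{"x":-0.067,"y":0.185,"z":-0.045,"rx":0,"ry":0,"rz":0},{"x":-0.067,"y":0.206,"z":-0.045,"rx":0,"ry":0,"rz":0},{"x":-0.067,"y":0.206,"z":-0.045,"rx":0,"ry":0,"rz":0}]'
python3 - <<'E'
from kin import *
from station import bot
go(SO+S6.apply([33,86,71.6]),TD)
ims=[]
for n,f in(("top",(260,170,140,95)),("scene",(165,175,140,80))):
    c=bot.read_camera(n);x,y,w,h=f
    ims.append(cv2.resize(c["color"][y:y+h,x:x+w,::-1],None,fx=3.4,fy=3.4,interpolation=cv2.INTER_CUBIC))
cv2.imwrite("pics/s1.png",np.vstack(ims))
E
```

```text
time: 17.9
eef_pos: [513.5, -220.4, 71.7]
tool_rot: [0.165, 3.137, -0.001]
contact_force: [-0.5, -0.7, 5.0]
finger_gap: 0.197
grip_force: 45.0
time: 18.73
eef_pos: [602.2, -18.3, 116.0]
tool_rot: [-0.16, -3.137, -0.001]
contact_force: [-1.0, 0.2, -1.2]
finger_gap: 0.197
grip_force: 45.0
t 18.73 at [602.2 -18.3 116. ] F [-1.   0.2 -1.2] gap 17.9 grip 45.0
shift m [-0.0004 -0.0035  0.0444] turn [ 0.001 -0.     0.001]
```

View pics/s1.png

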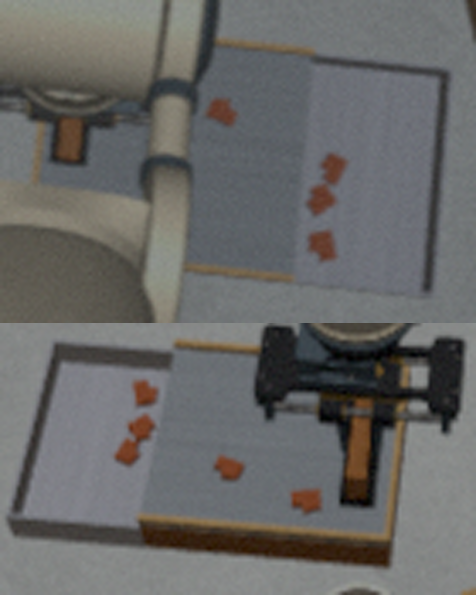

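The first pass put three chips in the tray, at (333,168), (320,200) and (321,245) in the upper half. chip3 at (221,112) and chip4 remain, and both lie in the second lane.

```bash
python3 -m pendant '[{"x":0,"y":0,"z":0.012,"rx":0,"ry":0,"rz":0},{"x":0,"y":0,"z":0.026,"rx":0,"ry":0,"rz":0},{"x":0,"y":0,"z":0.037,"rx":0,"ry":0,"rz":0},{"x":0,"y":0,"z":0.042,"rx":0,"ry":0,"rz":0},{"x":0,"y":0,"z":0.0435,"rx":0,"ry":0,"rz":0},{"x":0,"y":0,"z":0.0435,"rx":0,"ry":0,"rz":0},{"x":0,"y":0,"z":0.0435,"rx":0,"ry":0,"rz":0}]'
python3 -m pendant '[{"x":0,"y":0,"z":0.001,"rx":0,"ry":0,"rz":0},{"x":0,"y":0,"z":0.001,"rx":0,"ry":0,"rz":0},{"x":0,"y":0,"z":0.001,"rx":0,"ry":0,"rz":0}]'
python3 -c "
from kin import *
go(SO+S6.apply([33,-119,71.6]),TD)"
```

```text
time: 19.42
eef_pos: [601.9, -22.4, 73.3]
tool_rot: [0.165, 3.137, -0.0]
contact_force: [-0.3, -0.2, -2.1]
finger_gap: 0.192
grip_force: 45.0
time: 19.67
eef_pos: [601.9, -22.0, 72.2]
tool_rot: [0.165, 3.137, -0.0]
contact_force: [0.4, -0.4, -1.5]
finger_gap: 0.196
grip_force: 45.0
t 19.67 at [601.9 -22.   72.2] F [ 0.4 -0.4 -1.5] gap 17.9 grip 45.0
shift m [-0.0006 -0.2048  0.0007] turn [-0.     0.    -0.002]
```

```bash
python3 -m pendant '[{"x":0,"y":0,"z":0.0007,"rx":0,"ry":0,"rz":0},{"x":0,"y":0,"z":0.0009,"rx":0,"ry":0,"rz":0},{"x":0,"y":0,"z":0.0009,"rx":0,"ry":0,"rz":0}]'
```

```text
time: 19.92
eef_pos: [601.9, -22.1, 71.7]
tool_rot: [0.165, 3.137, -0.0]
contact_force: [-2.0, 0.8, 8.4]
finger_gap: 0.192
grip_force: 45.0
```

```bash
python3 -m pendant '[{"x":0,"y":-0.003,"z":-0.0002,"rx":0,"ry":0,"rz":0},{"x":0,"y":-0.008,"z":-0.0002,"rx":0,"ry":0,"rz":0},{"x":0,"y":-0.014,"z":-0.0002,"rx":0,"ry":0,"rz":0},{"x":0,"y":-0.02,"z":-0.0002,"rx":0,"ry":0,"rz":0},{"x":0,"y":-0.026,"z":-0.0002,"rx":0,"ry":0,"rz":0},{"x":0,"y":-0.032,"z":-0.0002,"rx":0,"ry":0,"rz":0},{"x":0,"y":-0.039,"z":-0.0002,"rx":0,"ry":0,"rz":0},{"x":0,"y":-0.046,"z":-0.0002,"rx":0,"ry":0,"rz":0},{"x":0,"y":-0.053,"z":-0.0002,"rx":0,"ry":0,"rz":0},{"x":0,"y":-0.06,"z":-0.0002,"rx":0,"ry":0,"rz":0}]'
python3 -m pendant '[{"x":0,"y":-0.007,"z":0,"rx":0,"ry":0,"rz":0},{"x":0,"y":-0.014,"z":0,"rx":0,"ry":0,"rz":0},{"x":0,"y":-0.021,"z":0,"rx":0,"ry":0,"rz":0},{"x":0,"y":-0.028,"z":0,"rx":0,"ry":0,"rz":0},{"x":0,"y":-0.035,"z":0,"rx":0,"ry":0,"rz":0},{"x":0,"y":-0.042,"z":0,"rx":0,"ry":0,"rz":0},{"x":0,"y":-0.049,"z":0,"rx":0,"ry":0,"rz":0},{"x":0,"y":-0.056,"z":0,"rx":0,"ry":0,"rz":0},{"x":0,"y":-0.063,"z":0,"rx":0,"ry":0,"rz":0},{"x":0,"y":-0.07,"z":0,"rx":0,"ry":0,"rz":0}]'
```

```text
time: 20.75
eef_pos: [595.8, -81.9, 71.7]
tool_rot: [0.165, 3.136, 0.001]
contact_force: [0.8, 5.2, 7.4]
finger_gap: 0.2
grip_force: 45.0
time: 21.58
eef_pos: [588.4, -151.4, 71.7]
tool_rot: [0.165, 3.136, 0.001]
contact_force: [1.3, 6.3, 7.5]
finger_gap: 0.192
grip_force: 45.0
```

```bash
python3 -m pendant '[{"x":0,"y":-0.007,"z":0,"rx":0,"ry":0,"rz":0},{"x":0,"y":-0.014,"z":0,"rx":0,"ry":0,"rz":0},{"x":0,"y":-0.021,"z":0,"rx":0,"ry":0,"rz":0},{"x":0,"y":-0.028,"z":0,"rx":0,"ry":0,"rz":0},{"x":0,"y":-0.035,"z":0,"rx":0,"ry":0,"rz":0},{"x":0,"y":-0.042,"z":0,"rx":0,"ry":0,"rz":0},{"x":0,"y":-0.049,"z":0,"rx":0,"ry":0,"rz":0},{"x":0,"y":-0.056,"z":0,"rx":0,"ry":0,"rz":0},{"x":0,"y":-0.063,"z":0,"rx":0,"ry":0,"rz":0},{"x":0,"y":-0.07,"z":0,"rx":0,"ry":0,"rz":0}]'
python3 -m pendant '[{"x":0,"y":-0.004,"z":0,"rx":0,"ry":0,"rz":0},{"x":0,"y":-0.006,"z":0,"rx":0,"ry":0,"rz":0},{"x":0,"y":-0.006,"z":0,"rx":0,"ry":0,"rz":0},{"x":0,"y":-0.006,"z":0,"rx":0,"ry":0,"rz":0}]'
python3 -c "
from kin import *
go(O1+[0,0,117],TD)"
```

```text
time: 22.42
eef_pos: [581.0, -220.9, 71.7]
tool_rot: [0.165, 3.137, 0.001]
contact_force: [0.2, 7.1, 7.4]
finger_gap: 0.191
grip_force: 45.0
time: 22.75
eef_pos: [580.3, -227.3, 71.7]
tool_rot: [0.165, 3.137, -0.001]
contact_force: [-1.2, 0.5, 6.7]
finger_gap: 0.193
grip_force: 45.0
t 22.75 at [ 580.3 -227.3   71.7] F [-1.2  0.5  6.7] gap 17.5 grip 45.0
shift m [ 0.0716  0.3844 -0.0455] turn [-0.     0.001 -0.002]
```

```bash
python3 -m pendant '[{"x":0,"y":0,"z":-0.015,"rx":0,"ry":0,"rz":0},{"x":0,"y":0,"z":-0.035,"rx":0,"ry":0,"rz":0},{"x":0.005,"y":0.02,"z":-0.045,"rx":0,"ry":0,"rz":0},{"x":0.015,"y":0.055,"z":-0.045,"rx":0,"ry":0,"rz":0},{"x":0.025,"y":0.095,"z":-0.045,"rx":0,"ry":0,"rz":0},{"x":0.035,"y":0.135,"z":-0.045,"rx":0,"ry":0,"rz":0},{"x":0.045,"y":0.175,"z":-0.045,"rx":0,"ry":0,"rz":0},{"x":0.055,"y":0.215,"z":-0.045,"rx":0,"ry":0,"rz":0},{"x":0.06,"y":0.255,"z":-0.045,"rx":0,"ry":0,"rz":0},{"x":0.065,"y":0.295,"z":-0.045,"rx":0,"ry":0,"rz":0}]'
python3 -m pendant '[{"x":0.003,"y":0.035,"z":0,"rx":0,"ry":0,"rz":0},{"x":0.006,"y":0.065,"z":0,"rx":0,"ry":0,"rz":0},{"x":0.006,"y":0.085,"z":0,"rx":0,"ry":0,"rz":0},{"x":0.006,"y":0.089,"z":0,"rx":0,"ry":0,"rz":0},{"x":0.006,"y":0.089,"z":0,"rx":0,"ry":0,"rz":0},{"x":0.006,"y":0.089,"z":0.001,"rx":0,"ry":0,"rz":0}]'
python3 - <<'E'
from kin import *
from station import bot
go(O1+[0,0,21.6],TD)
for n in("scene","top"):
    c=bot.read_camera(n); hsv=cv2.cvtColor(c["color"],cv2.COLOR_RGB2HSV)
    m=((hsv[...,0]<12)&(hsv[...,1]>130)&(hsv[...,2]>90)).astype(np.uint8)
    k,_,st,ce=cv2.connectedComponentsWithStats(m)
    for i in range(1,k):
        P=S6.inv().apply(cast(c,*ce[i],10)-SO)
        if st[i,4]>8 and abs(P[0])<150 and abs(P[1])<300: print(n,st[i,4],P.round(0))
E
```

```text
time: 23.58
eef_pos: [545.7, 74.8, 116.3]
tool_rot: [-0.165, -3.137, 0.0]
contact_force: [1.6, 0.4, -0.5]
finger_gap: 0.194
grip_force: 45.0
time: 24.08
eef_pos: [549.7, 161.9, 115.1]
tool_rot: [-0.164, -3.137, 0.001]
contact_force: [0.5, -0.5, -1.3]
finger_gap: 0.195
grip_force: 45.0
t 24.08 at [549.7 161.9 115.1] F [ 0.5 -0.5 -1.3] gap 17.8 grip 45.0
shift m [0.0004 0.0006 0.0935] turn [-0.    -0.    -0.002]
scene 26 [ -71. -150.   10.]
scene 29 [ -28. -146.   10.]
scene 26 [   2. -155.   10.]
scene 54 [  60. -156.   10.]
top 19 [  77. -158.   10.]
top 14 [  48. -153.   10.]
top 17 [   4. -154.   10.]
top 18 [ -28. -145.   10.]
top 23 [ -69. -150.   10.]
```

All five chips are in the tray, in both views (stand y about −145 to −158). Setting the scraper down.

```bash
python3 -m pendant '[{"x":0,"y":0,"z":0.015,"rx":0,"ry":0,"rz":0},{"x":0,"y":0,"z":0.035,"rx":0,"ry":0,"rz":0},{"x":0,"y":0,"z":0.06,"rx":0,"ry":0,"rz":0},{"x":0,"y":0,"z":0.078,"rx":0,"ry":0,"rz":0},{"x":0,"y":0,"z":0.088,"rx":0,"ry":0,"rz":0},{"x":0,"y":0,"z":0.0915,"rx":0,"ry":0,"rz":0},{"x":0,"y":0,"z":0.0915,"rx":0,"ry":0,"rz":0},{"x":0,"y":0,"z":0.0915,"rx":0,"ry":0,"rz":0}]'
python3 -m pendant '[{"x":0,"y":0,"z":0.001,"rx":0,"ry":0,"rz":0},{"x":0,"y":0,"z":0.001,"rx":0,"ry":0,"rz":0},{"x":0,"y":0,"z":0.001,"rx":0,"ry":0,"rz":0}]'
```

```text
time: 24.85
eef_pos: [550.2, 162.1, 24.4]
tool_rot: [0.165, 3.137, 0.0]
contact_force: [-0.6, 0.7, -1.7]
finger_gap: 0.195
grip_force: 45.0
time: 25.1
eef_pos: [550.1, 162.5, 23.3]
tool_rot: [0.165, 3.136, 0.0]
contact_force: [-0.3, -0.2, -2.2]
finger_gap: 0.193
grip_force: 45.0
```

```bash
python3 -m pendant '[{"x":0,"y":0,"z":0.001,"rx":0,"ry":0,"rz":0},{"x":0,"y":0,"z":0.0013,"rx":0,"ry":0,"rz":0},{"x":0,"y":0,"z":0.0013,"rx":0,"ry":0,"rz":0}]'
python3 -m pendant '[{"x":0,"y":0,"z":0.0006,"rx":0,"ry":0,"rz":0},{"x":0,"y":0,"z":0.0006,"rx":0,"ry":0,"rz":0},{"x":0,"y":0,"z":0.0006,"rx":0,"ry":0,"rz":0}]'
```

```text
time: 25.35
eef_pos: [549.9, 162.5, 21.7]
tool_rot: [0.165, 3.137, -0.0]
contact_force: [-0.3, -0.6, 5.4]
finger_gap: 0.196
grip_force: 45.0
time: 25.6
eef_pos: [549.9, 162.5, 21.7]
tool_rot: [0.164, 3.137, 0.0]
contact_force: [-4.3, -0.8, 18.2]
finger_gap: 0.194
grip_force: 45.0
```

```bash
python3 -m pendant '[{"x":0,"y":0,"z":-0.0007,"rx":0,"ry":0,"rz":0},{"x":0,"y":0,"z":-0.0007,"rx":0,"ry":0,"rz":0},{"x":0,"y":0,"z":-0.0007,"rx":0,"ry":0,"rz":0}]'
python3 -m pendant '[{"x":0,"y":0,"z":0,"rx":0,"ry":0,"rz":0},{"x":0,"y":0,"z":0,"rx":0,"ry":0,"rz":0},{"x":0,"y":0,"z":0,"rx":0,"ry":0,"rz":0},{"x":0,"y":0,"z":0,"rx":0,"ry":0,"rz":0},{"x":0,"y":0,"z":0,"rx":0,"ry":0,"rz":0},{"x":0,"y":0,"z":0,"rx":0,"ry":0,"rz":0},{"x":0,"y":0,"z":0,"rx":0,"ry":0,"rz":0},{"x":0,"y":0,"z":0,"rx":0,"ry":0,"rz":0}]' 0.62
python3 -m pendant '[{"x":0,"y":0,"z":-0.005,"rx":0,"ry":0,"rz":0},{"x":0,"y":0,"z":-0.02,"rx":0,"ry":0,"rz":0},{"x":0,"y":0,"z":-0.045,"rx":0,"ry":0,"rz":0},{"x":0,"y":0,"z":-0.08,"rx":0,"ry":0,"rz":0},{"x":0.02,"y":0,"z":-0.115,"rx":0,"ry":0,"rz":0},{"x":0.05,"y":0,"z":-0.14,"rx":0,"ry":0,"rz":0},{"x":0.08,"y":0,"z":-0.15,"rx":0,"ry":0,"rz":0},{"x":0.1,"y":0,"z":-0.15,"rx":0,"ry":0,"rz":0},{"x":0.1,"y":0,"z":-0.15,"rx":0,"ry":0,"rz":0},{"x":0.1,"y":0,"z":-0.15,"rx":0,"ry":0,"rz":0}]'
python3 - <<'E'
from station import bot
import cv2
cv2.imwrite("pics/end.png",bot.read_camera("scene")["color"][:,:,::-1])
E
```

```text
time: 25.85
eef_pos: [549.8, 162.4, 21.7]
tool_rot: [0.165, 3.137, -0.0]
contact_force: [-1.2, -0.2, 7.0]
finger_gap: 0.197
grip_force: 45.0
time: 26.52
eef_pos: [549.7, 162.4, 21.4]
tool_rot: [-0.165, -3.137, 0.0]
contact_force: [-0.1, -0.0, 0.4]
finger_gap: 0.621
grip_force: 0.0
time: 27.35
eef_pos: [449.9, 173.0, 172.2]
tool_rot: [0.164, 3.137, 0.0]
contact_force: [0.9, 0.4, -0.1]
finger_gap: 0.62
grip_force: 0.0
```

View pics/end.png

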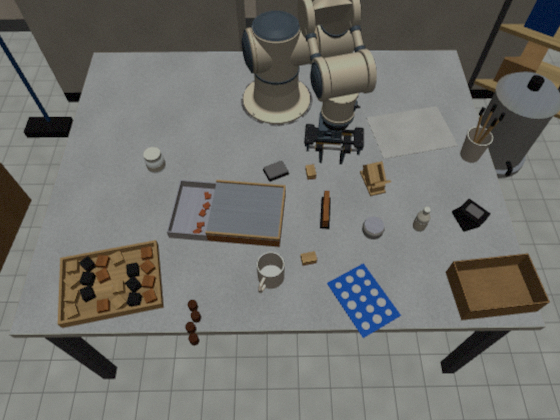

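The scraper stands on its foot at (325,210), all five chips are in the tray near (204,212), the plate is clear, and the bystanders haven't moved.

```bash
python3 -c "
from station import bot
print(bot.hand_in())"
```

```text
the job is handed in; nothing more can be done
None
```

The job is handed in: all five chips are in the tray, the scraper stands on its foot on the bare bench, and nothing else was moved, at about 27 s of the 72 s allowed.

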